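Clamp the spruce block in the drilling jig

TASK

Clamp the spruce block in the drilling jig, ready for drilling; nothing needs gripping, a finger can push it all. First push the block along its channel, under the drill guide, until it is home against the end stop; then swing the clamp strap round until it lies across the block against its stop pin; only then push the cam lever all the way down so that the clamp holds the block. Do not lift or tip the block, and leave the spool, the spare offcut and the screwdriver where they are.

Things in the scene. Friction and masses are not known exactly. Their poses are not given: they have to be found in the camera images.
- jig: Drilling jig fixed to the table: plywood base 215 x 270 x 12 mm (x -88 to +128, y -140 to +130 mm of its frame). Origin: at table height, under the middle of where the block belongs; z up. 'Jig' coordinates elsewhere are in this frame, z from the table. The block's channel runs along y at x = 0, open at the +y end, end stop at -y; the clamp stands at +x.
- rails (a point): Middle of the channel's entry (jig x 0, y +50, z 24 mm). Two wooden rails 35.5 mm apart, each 22 mm wide, tops at z 24 mm, run from here to the end stop.
- stop_face (a point): Middle of the end stop's face (jig x 0, y -31, z 30 mm), which looks to +y. The wooden stop is 80 mm wide, top z 48 mm; on it an aluminium drill guide plate 34 mm wide reaches over the channel to y -15 mm (z 48 to 55 mm, with a steel bush to z 62 mm).
- clamp_post (a point): Top of the clamp's upright post, on the lever's axis (jig x +85, y 0, z 100.5 mm). The strap turns about this post below the lever. The strap's stop is an 8 mm upright rod at jig x +59, y -13.5 mm, up to z 76 mm.
- block: Loose spruce offcut 32 x 62 x 32 mm lying in the channel, long side (its y) along the channel, 30 g. Origin: centre of its underside, which lies at z 12 mm. It starts 15 to 38 mm short of the end stop, towards +y of the jig; its end face towards +y is the one to push, towards -y. Fully home its origin is at y = 0 of the jig.
- block_mid (a point): Centre of the spruce block, half-way up (z 28 mm).
- clamp_strap (a joint): Angle of the clamp strap about the upright post, rad. 0: the strap points to +y of the jig, parallel to the channel (parked); it grows anticlockwise seen from above; 1.571: the strap points to -x, square across the channel, against its stop. Turning it takes about 1.3 N at its end; it stays where it is left, and starts between -0.2 and 0.1.
- strap_end (a point): Point on the strap's centre line 105 mm from the post's axis, half-way up the strap. The strap is a flat steel bar 19 mm wide, 12 mm thick (z 66 to 78 mm while the lever is up), 120 mm long from the post's axis; at 85 mm from the axis it carries a spindle that ends at z 86 mm above it and a rubber foot hanging 19 mm below it.
- clamp_pad: Rubber foot under the strap, diameter 18 mm, 85 mm from the post's axis; origin: centre of its underside, z 46.5 mm while the lever is up (2.5 mm above the block's top). Springy, about 4.5 N per mm.
- cam_lever (a joint): Angle of the cam lever, rad: 0 fully up (handle 52 deg above level), 1.047 fully down (8 deg below level). It turns about a level axis along x of the jig through point clamp_post; the handle points to -y of the jig. Down, its cam lowers the strap by 5.5 mm. It stays where it is left (turning takes about 0.3 N m) and starts between 0 and 0.06.
- lever_grip (a point): Point on the upper face of the cam lever's black grip, 85 mm from the lever's axis. The grip is 21 mm wide, 13 mm thick, and runs from 46 to 104 mm from the axis. Pushing straight down about 50 mm from the axis (measured level, towards -y) takes it all the way.
- spool: Bystander: black-flanged spool of copper-coloured solder standing on its flange, diameter 52, height 40 mm. Origin: centre of its underside.
- spare_offcut: Bystander: flat spruce offcut 32 x 80 x 18 mm on the table. Origin: centre of its underside.
- screwdriver: Bystander: small screwdriver with a yellow handle, 131 mm long along its y, lying on the table. Origin: centre of its underside.
Mind the look-alikes: they are no part of the job. What is shaped like the block but yellow is not meant.

How it is judged:
On the way, in this order (a step that is already met when the one before it is completed fails the run):
1. the block is home against the end stop, the strap not yet over it and the lever still up (y of block_mid in the frame of jig below 0.003 m and value of joint clamp_strap below 1 rad and value of joint cam_lever below 0.3 rad), for 0.2 s.
2. the strap lies across the block against its stop, the lever still up (value of joint clamp_strap above 1.5 rad and y of block_mid in the frame of jig below 0.003 m and value of joint cam_lever below 0.3 rad), for 0.2 s.
3. the cam lever is down and the clamp presses on the block (value of joint cam_lever above 0.97 rad and contact force between clamp_pad and block above 6 N), for 0.2 s.
At the end, for the whole second after the job is handed in: The block lies flat within 3 mm of the end stop, the strap is within 0.07 rad of its stop across it, the lever is within 0.08 rad of fully down, and the rubber foot presses on the block with more than 6 N (all of step 3 and y of block_mid in the frame of jig between -0.003 and 0.003 m and angle between block's own z axis and vertical below 0.05 rad and value of joint clamp_strap above 1.5 rad and linear speed of block below 0.01 m/s); the robot touches nothing.
It fails at once if the block is lifted more than 8 mm (z of block_mid in the frame of jig above 0.036 m).
It fails at once if the block is tipped (angle between block's own z axis and vertical above 0.2 rad).
It fails at once if the lever is pushed down while the strap is not yet across the block (value of joint cam_lever above 0.4 rad and value of joint clamp_strap below 1.4 rad).
It fails at once if a bystander is moved (distance of any of spool, spare_offcut, screwdriver from where it was at the start of the episode above 0.02 m).
It also fails if it takes over 58 s, if anything falls off the work surface, if the arm or the gripper's body presses on something with over 40 N, if the wrist force passes 120 N, or if a joint passes its speed limit or range.

ROBOT

A 7-joint arm with a two-finger parallel gripper is mounted at the origin on the work surface; the furniture and walls round the work are solid. World frame = base frame: x ahead of the robot, y to its left, z up, the work surface at z = 0. Lengths are in m, angles in rad, forces in N, time in s.
With the tool pointing down it reaches from about 0.425 to 0.875 m from the base axis. Payload 4.7 kg.
Tool frame: the origin (TCP) lies at the very end of the fingers, on their centre line; the grasp point (between the pads) lies 19 mm behind it; z points along the fingers, y is the line along which they close (so a half turn about z gives the same grasp; the last joint's range is limited). The gripper opens to 85 mm and grips with 20 to 120 N. Pads are 22 mm wide; open, the fingers measure 114 mm over their backs; the gripper's body (76 mm by 85 mm) begins 54 mm behind the grasp point. The pads swing forward as they close: fully open they stand 13 mm farther back than shut.
Start: joints at [1.361, 0.321, -0.07, 1.45, 0.023, 1.371, -0.057], TCP at [0.144, -0.634, 0.194] pointing down, gripper open.
Joint ranges: [-2.86, 2.86], [-0.3, 2.09], [-1.38, 1.24], [0.06, 2.45], [-1.56, 4.7], [0.09, 2.05], [-2.69, 2.69]. Speed limits (rad/s): [2.57, 2.57, 3.14, 3.14, 3.14, 3.14, 3.14].

INTERFACE

Orientations are given as [roll, pitch, yaw] about the fixed x, y, z axes, in that order (R = Rz(yaw) Ry(pitch) Rx(roll)).
In Python, from workcell import observe, get_image, job_done, look_for, tip_of gives the robot as it stands.
- The arm moves only by the tool send_rows, never from a script. Its argument "plan" is a list of rows, each a list of 7 numbers: the shift along the tool's x, y, z in m, then the turn, a rotation vector about the tool's x, y, z in degrees, then the closure in counts, from 0 (fully open) to 255 (shut). A call has 1 to 5 rows; each row shifts and turns the commanded pose from where the row before left it, along the tool's axes as they then stand; what a row does not reach is not made up. A row lasts 1/12 s, in which the tool goes at most 41.7 mm and 7.16 degrees, less where a joint would pass 70% of its speed; a pose out of reach is approached as far as the arm can. A call with a gripper value outside its range is refused whole. The fingers move at their own pace and stop on an object; "force" is the grip in N (left out, the last holds). Time passes only in rows, so rows that do not move let the fingers close. It gives the time, the measured TCP pose, the force, the opening and the grip force at its end, in the units of the state.
- observe(): the state, without advancing time (a new reading comes with each control period).
- get_image(name): name is "scene" or "top" or "wrist"; returns a dict with "pixels" (420x560x3 uint8, blue, green, red), "vfov" (degrees; the focal length in pixels is half the picture's height over the tangent of half this angle, whatever the lens; pixels are square), "cx", "cy" (the principal point, pixels), "view" (4x4, takes a point from world to camera coordinates). Camera axes: x right, y down, z forward; pixel columns grow to the right and rows downward; lengths in m; the calibration is good to about 2 mm. A picture is of the moment at which its call begins. There is no depth.
- job_done(): hands the job in; it is judged then, once.
Trained networks look in a picture, given as the dict that the camera call returned (one of the last four; its "shot" number tells which), for a name from the list of things; names that differ only in an ending like _2 or _b are one class to them, and where a whole thing is asked for, a point or a joint stands for the part that bears it (a point fixed in the world has none). Each returns a list of dicts, best first, with "confidence" (0 to 1); they miss things now and then, are a little off and sometimes report something else, mostly with a low value. They report only what shows in the picture. A call takes as long as a camera call. They do not tell look-alikes from the thing itself.
- look_for(picture, thing): "rect" ([left, top, right, bottom] in pixels, round what is visible of it).
- tip_of(picture, thing): "location" ([column, row] in pixels: a listed point, or the origin of a listed thing).
The state is a dict: "time_s": time; "joints": joint angles; "joint_vel": joint speeds; "tau": joint torques, N m; "tool_pos": TCP position; "orientation": TCP orientation; "contact_force": force on the tool from outside, world axes, zero at the start; "moment": the same for the moment, N m; "gripper_width": finger opening in m; "grip_force": force on a finger pad.
Only numpy, scipy, OpenCV 4.12 (cv2) and the standard library are available. Lean on these libraries where they do the work, as an engineer would, in place of code of your own. Each camera call takes 0.05 s, during which the arm holds its last target. There are 200 camera calls.

## Working session

There is one attempt and no reset: what is moved stays moved. The work goes in short steps, Python scripts to look and compute and a tool call to move; the robot and the scene stay as the last step left them, time stands still between calls to the robot, and variables do not carry over. Pictures are saved under pics/ and viewed, at most 10 in all, crops included, and the job is handed in when it is done.

Besides the shell and the picture viewer there is one more tool, called after ">>>" as a command line: name --pt "numbers of a row" for each row, then --argument value for the rest. send_rows: Moves the arm, as the interface text tells. Its arguments: {"type":"object","properties":{"plan":{"type":"array","items":{"type":"array","items":{"type":"number"}}},"force":{"type":"number"}},"required":["plan"]}

```bash
mkdir -p pics; cat > h.py <<'E'
import numpy as np, cv2
from workcell import observe, get_image, job_done, look_for, tip_of
def K(p):
    f=p["pixels"].shape[0]/2/np.tan(np.radians(p["vfov"])/2); return f,p["cx"],p["cy"]
def ray(p,uv):
    f,cx,cy=K(p); V=np.array(p["view"]); R=V[:3,:3]; o=-R.T@V[:3,3]
    return o,R.T@np.array([(uv[0]-cx)/f,(uv[1]-cy)/f,1.])
def at_z(p,uv,z):
    o,d=ray(p,uv); return o+d*(z-o[2])/d[2]
def proj(p,X):
    f,cx,cy=K(p); V=np.array(p["view"]); c=V[:3,:3]@np.array(X)+V[:3,3]
    return np.array([cx+f*c[0]/c[2],cy+f*c[1]/c[2]])
E
python3 - <<'E'
from h import *
s=observe(); print(s["time_s"],s["tool_pos"],s["orientation"],s["contact_force"])
for n in("top","scene"):
    p=get_image(n); cv2.imwrite(f"pics/{n}0.png",p["pixels"])
    for t,z in(("jig",0),("rails",.024),("stop_face",.03),("clamp_post",.1005),("block",.012),("block_mid",.028),("strap_end",.072),("clamp_pad",.0465),("lever_grip",.16),("spool",0),("spare_offcut",0),("screwdriver",0)):
        print(n,t,[(np.round(r["location"]).tolist(),round(r["confidence"],2),at_z(p,r["location"],z).round(3).tolist()) for r in tip_of(p,t)[:3]])
E
```

```text
0.0 [ 0.14405174 -0.63320343  0.19280488] [-3.13965428e+00  1.10491523e-04  2.23825591e-01] [-0.488419    0.19743231 -0.02960718]
top jig [([260.0, 226.0], 0.91, [0.479, 0.073, 0.0])]
top rails [([240.0, 224.0], 0.73, [0.482, 0.122, 0.024]), ([257.0, 187.0], 0.7, [0.576, 0.079, 0.024])]
top stop_face [([268.0, 224.0], 0.68, [0.482, 0.051, 0.03])]
top clamp_post [([256.0, 185.0], 0.79, [0.568, 0.078, 0.101])]
top block [([247.0, 225.0], 0.89, [0.48, 0.106, 0.012]), ([240.0, 142.0], 0.81, [0.695, 0.121, 0.012]), ([221.0, 297.0], 0.72, [0.303, 0.173, 0.012])]
top block_mid [([221.0, 296.0], 0.78, [0.304, 0.172, 0.028]), ([249.0, 224.0], 0.74, [0.483, 0.1, 0.028]), ([171.0, 164.0], 0.65, [0.638, 0.294, 0.028])]
top strap_end [([210.0, 180.0], 0.66, [0.589, 0.189, 0.072])]
top clamp_pad []
top lever_grip [([281.0, 176.0], 0.89, [0.578, 0.017, 0.16])]
top spool [([258.0, 187.0], 0.68, [0.58, 0.078, 0.0]), ([344.0, 194.0], 0.56, [0.556, -0.144, 0.0])]
top spare_offcut [([338.0, 243.0], 0.65, [0.431, -0.124, 0.0])]
top screwdriver [([186.0, 249.0], 0.86, [0.425, 0.262, 0.0]), ([255.0, 184.0]
[... 583 characters left out ...]
2, [0.492, 0.095, 0.012])]
scene block_mid [([176.0, 289.0], 0.83, [0.626, 0.299, 0.028]), ([195.0, 248.0], 0.76, [0.681, 0.139, 0.028]), ([319.0, 301.0], 0.65, [0.302, 0.187, 0.028])]
scene strap_end [([217.0, 251.0], 0.65, [0.584, 0.175, 0.072])]
scene clamp_pad [([218.0, 253.0], 0.43, [0.598, 0.152, 0.046])]
scene lever_grip [([248.0, 196.0], 0.65, [0.576, 0.023, 0.16]), ([319.0, 228.0], 0.64, [0.346, 0.089, 0.16])]
scene spool [([281.0, 219.0], 0.71, [0.555, -0.14, 0.0]), ([218.0, 256.0], 0.55, [0.627, 0.112, 0.0])]
scene spare_offcut [([320.0, 227.0], 0.59, [0.426, -0.149, 0.0])]
scene screwdriver [([260.0, 315.0], 0.61, [0.419, 0.261, 0.0]), ([276.0, 249.0], 0.48, [0.497, 0.014, 0.0])]
```

```bash
python3 - <<'E'
import cv2
a=cv2.imread("pics/top0.png"); b=cv2.imread("pics/scene0.png")
cv2.imwrite("pics/top_c.png",cv2.resize(a[110:320,140:400],(780,585)[:2] if 0 else None,fx=2.9,fy=2.8,interpolation=2))
cv2.imwrite("pics/scene_c.png",cv2.resize(b[150:340,150:380],None,fx=3,fy=3,interpolation=2))
E
```

```text
(no output)
```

View pics/top_c.png

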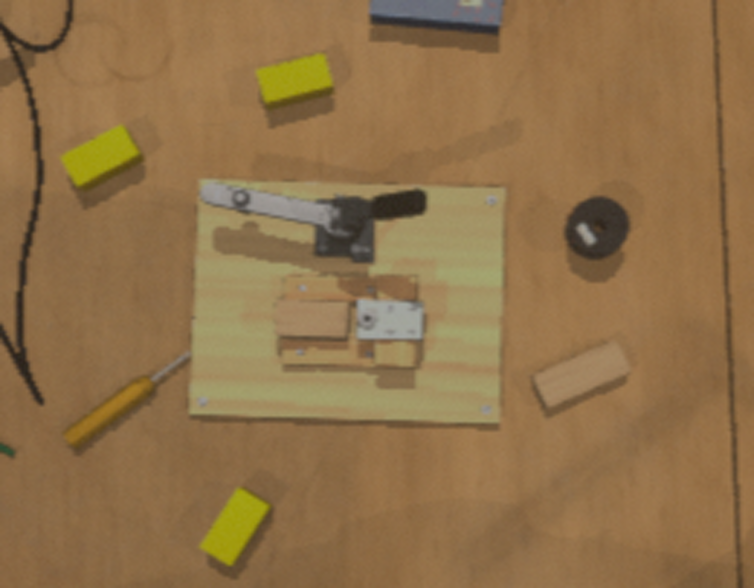

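View pics/scene_c.png

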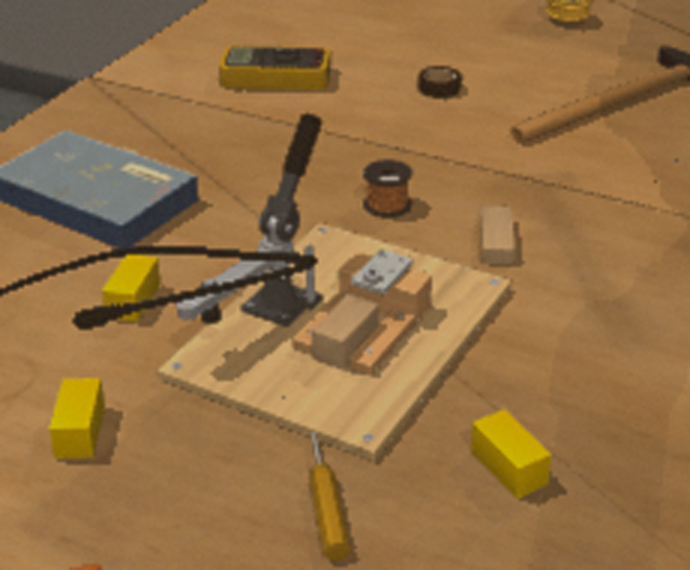

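The top view shows the spruce block at about (248,224) in the channel, with the guide plate to its right. The strap runs from (210,178) to the post at (258,187), and the lever grip is at about (278,183). Look-alikes are the yellow blocks at (241,138), (175,166) and (221,298), and the spare offcut at (340,243). I choose (248,224), and the crops confirm it: wood-coloured, between the rails.

```bash
python3 - <<'E'
from h import *
p=get_image("top")
g=p["pixels"].astype(int)
crop=[(202,181),(505,187),(499,423),(190,415)]
J=np.array([(.128,.130),(.128,-.140),(-.088,-.140),(-.088,.130)])
W=np.array([at_z(p,(140+u/2.9,110+v/2.8),.012)[:2] for u,v in crop])
a=J-J.mean(0);b=W-W.mean(0)
th=np.arctan2((a[:,0]*b[:,1]-a[:,1]*b[:,0]).sum(),(a*b).sum())
R=np.array([[np.cos(th),-np.sin(th)],[np.sin(th),np.cos(th)]]); t=W.mean(0)-R@J.mean(0)
print("jig",t,np.degrees(th),(J@R.T+t-W).round(4).tolist())
open("h.py","a").write(f"\nt=np.array({t.tolist()});th={th}\nR=np.array([[np.cos(th),-np.sin(th)],[np.sin(th),np.cos(th)]])\ndef j2w(x,y): return R@np.array([x,y])+t\ndef w2j(X): return R.T@(np.array(X)[:2]-t)\n")
from h import *
for n,X in dict(post=(.085,0),stop=(0,-.031),rails=(0,.05)).items(): print(n,(R@np.array(X)+t).round(4))
jj=lambda X:(R.T@(X[:2]-t)).round(4)
print("block top end crop", jj(at_z(p,(140+277/2.9,110+318/2.8),.044)), jj(at_z(p,(140+349/2.9,110+320/2.8),.044)))
print("strap tip",jj(at_z(p,(140+203/2.9,110+191/2.8),.078)))
for n,X in dict(start=(0,.085),strap=(.125,.105)).items(): print(n,(R@np.array(X)+t).round(4))
E
```

```text
jig [0.47976506 0.07782287] -2.9075563902397445 [[0.0023, 0.0023], [0.0005, -0.0013], [-0.0016, -0.0017], [-0.0012, 0.0007]]
post [0.5647 0.0735]
stop [0.4782 0.0469]
rails [0.4823 0.1278]
block top end crop [0.0001 0.0541] [-0.     -0.0072]
strap tip [0.1058 0.1166]
start [0.4841 0.1627]
strap [0.6099 0.1763]
```

>>> send_rows --pt "0.04 -0.01 -0.015 0 0 0 255" --pt "0.04 -0.01 -0.015 0 0 0 255" --pt "0.04 -0.01 -0.015 0 0 0 255" --pt "0.04 -0.01 -0.015 0 0 0 255" --pt "0.04 -0.01 0 0 0 0 255"

```text
time_s: 1.77
tool_pos: [0.3225, -0.545, 0.2548]
orientation: [3.136, -0.001, 0.223]
contact_force: [0.8, -0.8, 0.3]
gripper_width: 0.0254
grip_force: 0.0
```

>>> send_rows --pt "0.0 0 0 0 0 5.2 255" --pt "0.0 0 0 0 0 5.2 255" --pt "0.0 0 0 0 0 5.2 255" --pt "0.012 -0.037 0 0 0 0 255" --pt "0.012 -0.037 0 0 0 0 255"

```text
time_s: 2.18
tool_pos: [0.3467, -0.4726, 0.25]
orientation: [-3.141, 0.001, -0.054]
contact_force: [2.0, 0.8, 0.5]
gripper_width: 0.0003
grip_force: 0.0
```

>>> send_rows --pt "0.012 -0.038 0 0 0 0 255" --pt "0.012 -0.038 0 0 0 0 255" --pt "0.012 -0.038 0 0 0 0 255" --pt "0.012 -0.038 0 0 0 0 255" --pt "0.005 -0.038 0 0 0 0 255"

```text
time_s: 2.6
tool_pos: [0.4117, -0.2821, 0.251]
orientation: [3.141, -0.001, -0.047]
contact_force: [0.6, 0.6, 0.6]
gripper_width: -0.0
grip_force: 0.0
```

>>> send_rows --pt "0.005 -0.038 0 0 0 0 255" --pt "0.005 -0.038 0 0 0 0 255" --pt "0.005 -0.038 0 0 0 0 255" --pt "0.005 -0.038 0 0 0 0 255" --pt "0.005 -0.038 0 0 0 0 255"

```text
time_s: 3.02
tool_pos: [0.4446, -0.0941, 0.2512]
orientation: [3.141, -0.001, -0.049]
contact_force: [0.6, 0.2, 0.3]
gripper_width: 0.0001
grip_force: 0.0
```

>>> send_rows --pt "0.004 -0.038 0 0 0 0 255" --pt "0.004 -0.038 0 0 0 0 255" --pt "0.004 -0.038 0 0 0 0 255" --pt "0.004 -0.038 0 0 0 0 255" --pt "0.004 -0.038 0 0 0 0 255"

```text
time_s: 3.43
tool_pos: [0.4738, 0.0947, 0.2513]
orientation: [3.141, -0.001, -0.049]
contact_force: [0.7, 0.4, -0.5]
gripper_width: -0.0002
grip_force: 0.0
```

>>> send_rows --pt "0.004 -0.038 0 0 0 0 255" --pt "0.003 -0.04 0.02 0 0 0 255" --pt "0 0 0.04 0 0 0 255" --pt "0 0 0.04 0 0 0 255" --pt "0 0 0 0 0 0 255"

```text
time_s: 3.85
tool_pos: [0.4788, 0.1664, 0.1455]
orientation: [3.138, 0.012, -0.046]
contact_force: [-1.7, -0.8, -1.2]
gripper_width: -0.0001
grip_force: 0.0
```

```bash
python3 - <<'E'
from h import *
s=observe(); print(s["time_s"],s["tool_pos"],w2j(s["tool_pos"]),s["joints"])
a=get_image("wrist"); b=get_image("top")
cv2.imwrite("pics/w1.png",a["pixels"])
for n,p in(("w",a),("t",b)):
  for k,z in(("rails",.024),("clamp_post",.1005),("block_mid",.028),("strap_end",.072),("stop_face",.03),("jig",0)):
    print(n,k,[(np.round(r["location"]).tolist(),round(r["confidence"],2),w2j(at_z(p,r["location"],z)).round(4).tolist()) for r in tip_of(p,k)[:2]])
E
```

```text
3.85 [0.47877089 0.16639386 0.14545628] [-0.00548562  0.08840654] [ 0.44136308  0.12466678 -0.87462931  1.82971907  0.09793218  1.24539433
 -2.07924456]
w rails [([314.0, 178.0], 0.86, [0.0006, 0.0544])]
w clamp_post [([418.0, 75.0], 0.97, [0.0883, 0.0002]), ([347.0, 175.0], 0.53, [0.0228, 0.0402])]
w block_mid [([121.0, 0.0], 0.66, [0.1439, 0.2118]), ([349.0, 174.0], 0.59, [0.0051, 0.0227])]
w strap_end [([254.0, 52.0], 0.93, [0.1041, 0.1054]), ([365.0, 169.0], 0.4, [0.0208, 0.0199])]
w stop_face [([404.0, 177.0], 0.84, [0.003, -0.0279])]
w jig [([364.0, 169.0], 0.66, [0.0033, 0.0012])]
t rails [([237.0, 226.0], 0.64, [-0.0031, 0.0524])]
t clamp_post [([256.0, 186.0], 0.79, [0.0871, 0.0028])]
t block_mid [([248.0, 226.0], 0.81, [-0.0034, 0.0233]), ([174.0, 164.0], 0.75, [0.1474, 0.2167])]
t strap_end [([215.0, 179.0], 0.72, [0.1055, 0.105])]
t stop_face [([270.0, 222.0], 0.86, [0.0069, -0.0294])]
t jig [([261.0, 225.0], 0.86, [0.0006, -0.0076])]
```

View pics/w1.png

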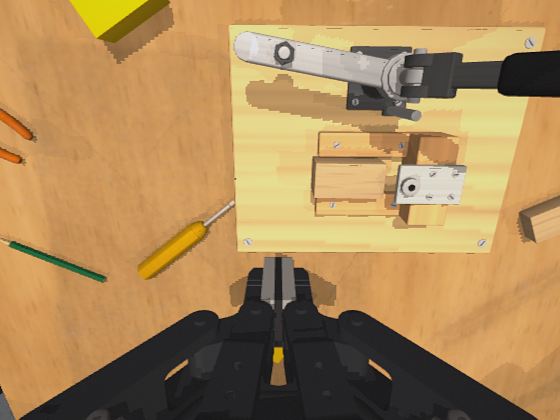

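>>> send_rows --pt "0.004 0 0.03 0 0 0 255" --pt "0 0 0.03 0 0 0 255" --pt "0 0 0.03 0 0 0 255" --pt "0 0 0.024 0 0 0 255" --pt "0 0 0 0 0 0 255"

```text
time_s: 4.97
tool_pos: [0.4842, 0.166, 0.0337]
orientation: [3.14, 0.009, -0.048]
contact_force: [-0.6, -0.8, 0.6]
gripper_width: 0.0002
grip_force: 0.0
```

```bash
python3 - <<'E'
from h import *
s=observe(); print(s["time_s"],s["tool_pos"],w2j(s["tool_pos"]),s["contact_force"])
E
```

```text
4.9667 [0.48415834 0.16603305 0.03367641] [-8.68086310e-05  8.83194681e-02] [-0.60140247 -0.76700775  0.60850569]
```

>>> send_rows --pt "0 0.007 0 0 0 0 255" --pt "0 0.007 0 0 0 0 255" --pt "0 0.006 0 0 0 0 255" --pt "0 0.005 0 0 0 0 255" --pt "0 0.005 0 0 0 0 255"

```text
time_s: 5.38
tool_pos: [0.4878, 0.1365, 0.0395]
orientation: [3.141, -0.002, -0.05]
contact_force: [0.6, 0.3, -0.2]
gripper_width: 0.0003
grip_force: 0.0
```

>>> send_rows --pt "0 0.003 0 0 0 0 255" --pt "0 0.003 0 0 0 0 255" --pt "0 0.002 0 0 0 0 255" --pt "0 0.002 0 0 0 0 255" --pt "0 0 0 0 0 0 255"

```text
time_s: 5.8
tool_pos: [0.4863, 0.1272, 0.0382]
orientation: [3.141, 0.0, -0.049]
contact_force: [0.3, -0.1, 0.1]
gripper_width: -0.0002
grip_force: 0.0
```

```bash
python3 - <<'E'
from h import *
s=observe(); print(s["time_s"],s["tool_pos"],w2j(s["tool_pos"]),s["contact_force"])
a=get_image("wrist"); cv2.imwrite("pics/w2.png",cv2.resize(a["pixels"][80:300,180:480],None,fx=2.6,fy=2.6))
E
```

```text
5.8 [0.48625332 0.12715517 0.038249  ] [0.00397754 0.04959791] [ 0.2534331  -0.07090161  0.14661188]
```

View pics/w2.png

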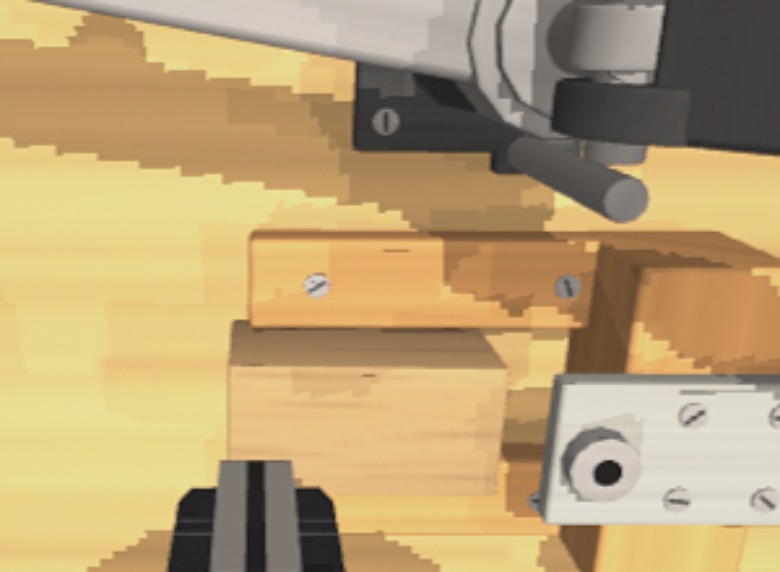

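```bash
python3 - <<'E'
from h import *
a=get_image("wrist"); s=observe(); X=s["tool_pos"]; f=lambda u,v:(180+u/2.6,80+v/2.6)
print("tcp px crop",(proj(a,X)-[180,80])*2.6)
for n,u,v,z in(("TL",232,365,.044),("TR",505,367,.044),("BR",497,495,.044),("rail",250,240,.024),("plate",557,377,.055),("plateB",545,522,.055),("tipL@z",220,460,X[2]),("tipR",292,460,X[2]),("rod",628,200,.076),("bush",605,470,.062)):
    print(n,w2j(at_z(a,f(u,v),z)).round(4))
E
```

```text
tcp px crop [254.78662127 415.61233179]
TL [0.0188 0.0552]
TR [ 0.0185 -0.0048]
BR [-0.0135 -0.0061]
rail [0.0421 0.0513]
plate [ 0.0207 -0.0123]
plateB [-0.0138 -0.0137]
tipL@z [-0.0076  0.0583]
tipR [-0.0076  0.0413]
rod [ 0.0616 -0.0124]
bush [ 0.0029 -0.022 ]
```

```bash
python3 - <<'E'
from h import *
a=get_image("wrist"); s=observe(); X=np.array(s["tool_pos"]); V=np.array(a["view"]); Rc=V[:3,:3]
print("cam in jig",w2j(-Rc.T@V[:3,3]),(-Rc.T@V[:3,3])[2],"fwd",Rc[2],K(a))
for dz in(0,.005,.01,.02,.03): print(dz,[proj(a,X+[dx,0,dz]).round(0).tolist() for dx in(-.011,0,.011)])
b=get_image("scene"); print(proj(b,X)); u,v=proj(b,X).astype(int)
cv2.imwrite("pics/s2.png",cv2.resize(b["pixels"][v-60:v+60,u-80:u+80],None,fx=4.5,fy=4.5,interpolation=2))
E
```

```text
cam in jig [0.08879234 0.05062958] 0.21906180396014108 fwd [-0.32824528  0.01564716 -0.94446292] (np.float64(330.0876742394367), 277.91359007815765, 205.36120018956493)
0 [[279.0, 256.0], [278.0, 240.0], [277.0, 223.0]]
0.005 [[279.0, 260.0], [278.0, 243.0], [277.0, 226.0]]
0.01 [[279.0, 264.0], [278.0, 247.0], [277.0, 230.0]]
0.02 [[279.0, 273.0], [278.0, 255.0], [277.0, 237.0]]
0.03 [[279.0, 283.0], [278.0, 265.0], [277.0, 245.0]]
[260.16123716 261.92673809]
```

View pics/s2.png

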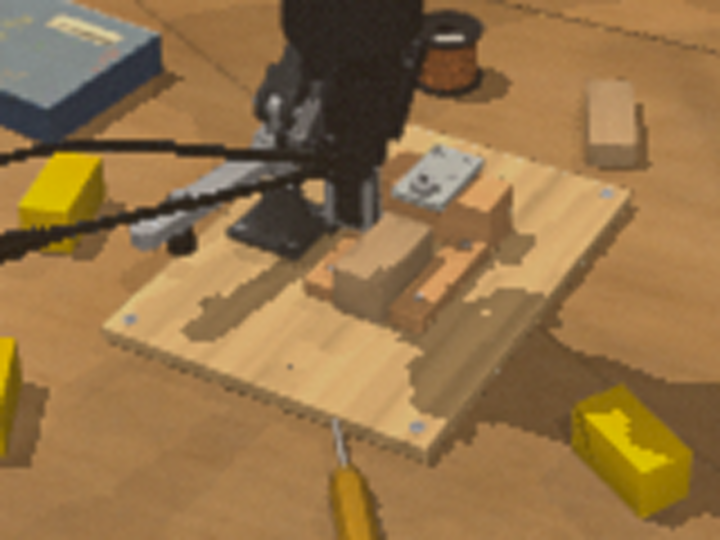

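```bash
python3 - <<'E'
from h import *
a=get_image("wrist"); b=get_image("scene"); s=observe(); X=np.array(s["tool_pos"]);print(X,s["joints"])
u,v=proj(b,X).astype(int)
o1,d1=ray(a,(279,257)); o2,d2=ray(b,(u-80+353/4.5,v-60+225/4.5))
A=np.c_[d1,-d2]; k=np.linalg.lstsq(A,o2-o1,rcond=None)[0]
p1=o1+k[0]*d1;p2=o2+k[1]*d2; print(p1,p2,w2j(p1),w2j(p2))
for r in tip_of(b,"block_mid")[:3]+tip_of(b,"clamp_post")[:1]: print(r,w2j(at_z(b,r["location"],.028)),w2j(at_z(b,r["location"],.1005)))
E
```

```text
[0.4862244  0.12780206 0.03821084] [ 0.45431633  0.23852508 -0.8348236   1.96507756  0.20625076  1.02432659
 -2.0933402 ]
[0.49170094 0.12728825 0.07027733] [0.49099974 0.12660194 0.07063617] [0.0094114  0.05000714] [0.00874592 0.04928615]
{'location': [173.6, 289.5], 'confidence': 0.87} [0.13842798 0.23089769] [0.07567489 0.29104515]
{'location': [316.1, 300.7], 'confidence': 0.61} [-0.17755413  0.10262947] [-0.20713615  0.17624223]
{'location': [264.4, 260.8], 'confidence': 0.55} [0.00359252 0.02940517] [-0.04500586  0.11070486]
{'location': [240.4, 223.8], 'confidence': 0.87} [ 0.15709721 -0.09223878] [0.09238426 0.00183081]
```

The finger tip looks to be above the block: both cameras put it near z 0.07, while the TCP reads 0.038. I'll back off and probe downward gently, watching the force.

>>> send_rows --pt "-0.003 -0.02 0 0 0 0 255" --pt "0 -0.02 0 0 0 0 255" --pt "0 0 0.009 0 0 0 255" --pt "0 0 0.009 0 0 0 255" --pt "0 0 0 0 0 0 255"

```text
time_s: 6.62
tool_pos: [0.4836, 0.1666, 0.0182]
orientation: [3.14, 0.004, -0.048]
contact_force: [-0.3, -0.4, 0.4]
gripper_width: -0.0003
grip_force: 0.0
```

>>> send_rows --pt "0 0 0.003 0 0 0 255" --pt "0 0 0.003 0 0 0 255" --pt "0 0 0.002 0 0 0 255" --pt "0 0 0 0 0 0 255" --pt "0 0 0 0 0 0 255"

```text
time_s: 7.03
tool_pos: [0.4853, 0.1673, 0.0122]
orientation: [3.141, 0.0, -0.049]
contact_force: [-0.4, -0.4, 0.9]
gripper_width: 0.0
grip_force: 0.0
```

```bash
cat >tip.py <<'E'
from h import *
s=observe(); X=np.array(s["tool_pos"]); print(s["time_s"],X.round(4),w2j(X).round(4),np.round(s["contact_force"],1))
E
python3 - <<'E'
from tip import *
b=get_image("scene"); u,v=proj(b,X).astype(int)
im=b["pixels"][v-50:v+50,u-60:u+80]; im=cv2.resize(im,None,fx=5,fy=5,interpolation=2)
cv2.circle(im,(300,250),4,(0,0,255),1); cv2.imwrite("pics/s3.png",im)
E
```

```text
7.0333 [0.4853 0.1673 0.0122] [0.0009 0.0896] [-0.4 -0.4  0.9]
```

View pics/s3.png

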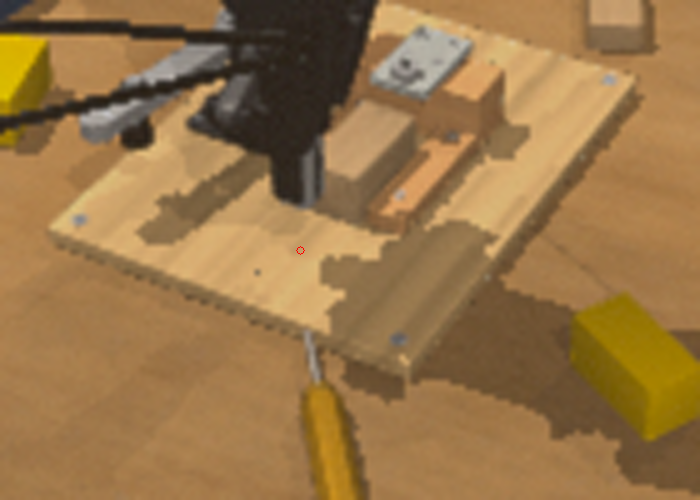

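The scene view puts the fingers' end about 9 px above the projected TCP, so the real tip is about 32 mm higher than reported. I'll plan with tip z = TCP z + 0.032.

>>> send_rows --pt "0 0 0.004 0 0 0 255" --pt "0 0 0.004 0 0 0 255" --pt "0 0 0.003 0 0 0 255" --pt "0 0 0 0 0 0 255" --pt "0 0 0 0 0 0 255"

```text
time_s: 7.5
tool_pos: [0.4849, 0.1676, 0.0009]
orientation: [3.141, 0.001, -0.048]
contact_force: [-0.1, 0.0, -0.3]
gripper_width: -0.0002
grip_force: 0.0
```

>>> send_rows --pt "0 0.007 0 0 0 0 255" --pt "0 0.007 0 0 0 0 255" --pt "0 0.006 0 0 0 0 255" --pt "0 0.005 0 0 0 0 255" --pt "0 0.005 0 0 0 0 255"

```text
time_s: 7.92
tool_pos: [0.4838, 0.1366, 0.0013]
orientation: [3.141, -0.0, -0.049]
contact_force: [-0.6, 0.3, -0.3]
gripper_width: -0.0
grip_force: 0.1
```

```bash
cat >blk.py <<'E'
from tip import *
for n in("wrist","top"):
    p=get_image(n); print(n,[(r["confidence"],w2j(at_z(p,r["location"],.028)).round(4)) for r in tip_of(p,"block_mid") if abs(w2j(at_z(p,r["location"],.028))).max()<.07])
E
python3 blk.py
```

```text
7.9167 [0.4838 0.1366 0.0013] [0.0011 0.0589] [-0.6  0.3 -0.3]
wrist [(0.98, array([0.0017, 0.0193]))]
top [(0.59, array([-0.0017,  0.0243])), (0.17, array([-0.004 , -0.0017]))]
```

>>> send_rows --pt "0 0.003 0 0 0 0 255" --pt "0 0.003 0 0 0 0 255" --pt "0 0.003 0 0 0 0 255" --pt "0 0.003 0 0 0 0 255" --pt "0 0 0 0 0 0 255"

```text
time_s: 8.53
tool_pos: [0.4832, 0.1248, 0.0012]
orientation: [3.141, 0.0, -0.049]
contact_force: [-0.5, 0.1, -0.5]
gripper_width: 0.0
grip_force: 0.0
```

```bash
python3 blk.py
```

```text
8.5333 [0.4832 0.1248 0.0012] [0.001  0.0471] [-0.5  0.1 -0.5]
wrist [(0.65, array([0.0037, 0.0091]))]
top [(0.47, array([-0.0034,  0.0035]))]
```

>>> send_rows --pt "0 0.002 0 0 0 0 255" --pt "0 0.002 0 0 0 0 255" --pt "0 0.0015 0 0 0 0 255" --pt "0 0.0015 0 0 0 0 255" --pt "0 0 0 0 0 0 255"

```text
time_s: 9.15
tool_pos: [0.4829, 0.1182, 0.0012]
orientation: [3.141, 0.0, -0.049]
contact_force: [0.2, 0.0, -0.9]
gripper_width: 0.0
grip_force: 0.0
```

>>> send_rows --pt "0 0.001 0 0 0 0 255" --pt "0 0.001 0 0 0 0 255" --pt "0 0.001 0 0 0 0 255" --pt "0 0 0 0 0 0 255"

```text
time_s: 9.48
tool_pos: [0.4829, 0.1166, 0.0015]
orientation: [-3.14, -0.001, -0.048]
contact_force: [-0.4, 3.2, -1.1]
gripper_width: -0.0004
grip_force: 1.4
```

```bash
python3 blk.py
```

```text
9.4833 [0.4829 0.1166 0.0015] [0.0012 0.0389] [-0.4  3.2 -1.1]
wrist [(0.93, array([ 0.0039, -0.0011]))]
top [(0.47, array([-0.0002, -0.0006]))]
```

>>> send_rows --pt "0 0.001 0 0 0 0 255" --pt "0 0.001 0 0 0 0 255" --pt "0 0 0 0 0 0 255" --pt "0 0 0 0 0 0 255"

```text
time_s: 10.02
tool_pos: [0.483, 0.1165, 0.0017]
orientation: [-3.138, -0.001, -0.047]
contact_force: [0.3, 7.7, 0.5]
gripper_width: 0.0003
grip_force: 3.9
```

>>> send_rows --pt "0 -0.02 0 0 0 0 255" --pt "0 -0.03 0 0 0 0 255" --pt "0 0 -0.03 0 0 0 255" --pt "0 0 -0.03 0 0 0 255" --pt "0 -0.01 -0.025 0 0 0 255"

```text
time_s: 10.43
tool_pos: [0.4852, 0.1713, 0.087]
orientation: [3.139, 0.002, -0.05]
contact_force: [1.3, -0.1, 0.8]
gripper_width: 0.0002
grip_force: 0.0
```

>>> send_rows --pt "0.03 -0.01 0 0 0 0 255" --pt "0.035 0 0 0 0 0 255" --pt "0.035 0 0 0 0 0 255" --pt "0.035 0 0 0 0 0 255" --pt "0.006 0 0 0 0 0 255"

```text
time_s: 10.85
tool_pos: [0.6319, 0.1728, 0.0848]
orientation: [3.14, -0.001, -0.054]
contact_force: [-1.0, -1.3, 0.1]
gripper_width: 0.0
grip_force: 0.0
```

```bash
python3 - <<'E'
from blk import *
for n in("wrist","top"):
    p=get_image(n); print(n,[(k,r["confidence"],w2j(at_z(p,r["location"],z)).round(4)) for k,z in(("strap_end",.072),("clamp_post",.1005)) for r in tip_of(p,k)[:1]])
    if n=="wrist": cv2.imwrite("pics/w4.png",p["pixels"])
E
```

```text
10.85 [0.6319 0.1728 0.0848] [0.1472 0.1025] [-1.  -1.3  0.1]
wrist [(0.69, array([ 0.0022, -0.0015]))]
top []
wrist [('clamp_post', 0.6, array([ 0.0884, -0.0008]))]
top [('clamp_post', 0.92, array([ 0.0892, -0.004 ]))]
```

View pics/w4.png

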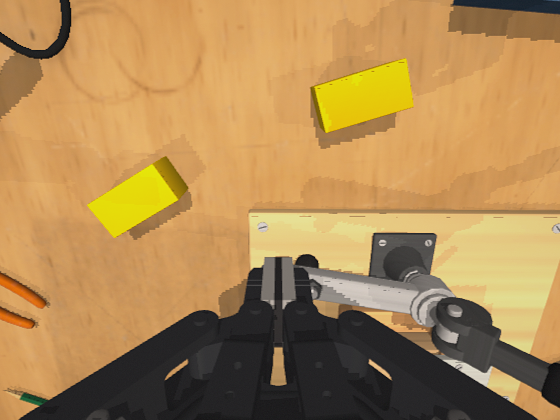

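>>> send_rows --pt "0 0 0.02 0 0 0 255" --pt "0 0 0.02 0 0 0 255" --pt "0 0 0.017 0 0 0 255" --pt "0 0 0 0 0 0 255"

```text
time_s: 11.68
tool_pos: [0.624, 0.1754, 0.0257]
orientation: [3.139, 0.006, -0.048]
contact_force: [-0.7, -0.6, -0.1]
gripper_width: -0.0002
grip_force: 0.0
```

>>> send_rows --pt "-0.01 0 0 0 0 0 255" --pt "-0.012 0 0 0 0 0 255" --pt "-0.012 0 0 0 0 0 255" --pt "-0.012 0 0 0 0 0 255" --pt "-0.012 0 0 0 0 0 255"

```text
time_s: 12.1
tool_pos: [0.5696, 0.18, 0.0308]
orientation: [-3.141, -0.003, -0.048]
contact_force: [2.5, -0.7, -0.2]
gripper_width: 0.0
grip_force: 0.8
```

```bash
cat > st.py <<'E'
from tip import *
for n in("wrist","top","scene"):
    p=get_image(n)
    for k,z in(("strap_end",.072),("block_mid",.028),("clamp_pad",.0465)):
        q=[(round(r["confidence"],2),w2j(at_z(p,r["location"],z)).round(4).tolist()) for r in tip_of(p,k)]
        print(n,k,[(c,x) for c,x in q if max(map(abs,x))<.125])
E
python3 st.py
```

```text
12.1 [0.5696 0.18   0.0308] [0.0845 0.1066] [ 2.5 -0.7 -0.2]
wrist strap_end []
wrist block_mid [(0.83, [0.0024, 0.0014])]
wrist clamp_pad [(0.62, [0.0683, 0.083])]
top strap_end []
top block_mid []
top clamp_pad []
scene strap_end [(0.64, [0.0536, 0.1092])]
scene block_mid [(0.57, [0.0169, 0.0043])]
scene clamp_pad []
```

>>> send_rows --pt "-0.014 0.003 0 0 0 0 255" --pt "-0.013 0.004 0 0 0 0 255" --pt "-0.014 0.007 0 0 0 0 255" --pt "-0.014 0.007 0 0 0 0 255"

```text
time_s: 13.03
tool_pos: [0.5137, 0.1615, 0.0296]
orientation: [-3.141, -0.002, -0.048]
contact_force: [3.3, -0.2, 0.4]
gripper_width: 0.0001
grip_force: 0.9
```

>>> send_rows --pt "-0.012 0.01 0 0 0 0 255" --pt "-0.011 0.011 0 0 0 0 255" --pt "0 0 0 0 0 0 255"

```text
time_s: 13.28
tool_pos: [0.4876, 0.1395, 0.0291]
orientation: [3.139, 0.001, -0.05]
contact_force: [-0.2, 1.1, 0.6]
gripper_width: -0.0001
grip_force: 0.1
```

```bash
python3 st.py
```

```text
13.2833 [0.4876 0.1395 0.0291] [0.0047 0.062 ] [-0.2  1.1  0.6]
wrist strap_end [(0.88, [-0.0114, 0.0415])]
wrist block_mid [(0.61, [0.0058, 0.0505])]
wrist clamp_pad [(0.62, [0.0091, 0.0321])]
top strap_end [(0.41, [0.1027, -0.0479])]
top block_mid [(0.61, [0.0032, 0.0032])]
top clamp_pad []
scene strap_end [(0.66, [-0.0075, 0.0435])]
scene block_mid [(0.55, [0.0105, -0.0012])]
scene clamp_pad []
```

>>> send_rows --pt "-0.006 0.009 0 0 0 0 255" --pt "-0.006 0.01 0 0 0 0 255" --pt "-0.004 0.008 0 0 0 0 255" --pt "-0.002 0.006 0 0 0 0 255" --pt "0 0 0 0 0 0 255"

```text
time_s: 14.3
tool_pos: [0.4693, 0.1078, 0.0294]
orientation: [3.14, -0.0, -0.05]
contact_force: [0.0, 0.5, 0.1]
gripper_width: 0.0
grip_force: 0.3
```

>>> send_rows --pt "0 0.003 0 0 0 0 255" --pt "0 0.003 0 0 0 0 255" --pt "0 0.002 0 0 0 0 255" --pt "0 0 0 0 0 0 255"

```text
time_s: 14.63
tool_pos: [0.4684, 0.1016, 0.0291]
orientation: [-3.141, 0.001, -0.048]
contact_force: [-2.1, 2.9, 1.5]
gripper_width: -0.0
grip_force: 1.1
```

```bash
python3 st.py
```

```text
14.6333 [0.4684 0.1016 0.0291] [-0.0126  0.0232] [-2.1  2.9  1.5]
wrist strap_end [(0.64, [-0.0173, 0.0019]), (0.58, [0.0204, -0.0158])]
wrist block_mid [(0.62, [0.0039, 0.0013]), (0.55, [0.0112, 0.0034])]
wrist clamp_pad []
top strap_end []
top block_mid [(0.55, [0.0005, 0.0004])]
top clamp_pad []
scene strap_end [(0.46, [-0.0253, 0.004])]
scene block_mid [(0.84, [0.0136, -0.0093])]
scene clamp_pad []
```

>>> send_rows --pt "0 0.002 0 0 0 0 255" --pt "0 0.002 0 0 0 0 255" --pt "0 0 0 0 0 0 255" --pt "0 0 0 0 0 0 255"

```text
time_s: 15.57
tool_pos: [0.4686, 0.0993, 0.0294]
orientation: [-3.139, 0.0, -0.048]
contact_force: [-1.7, 6.3, 0.4]
gripper_width: 0.0004
grip_force: 3.1
```

>>> send_rows --pt "0 0.001 0 0 0 0 255" --pt "0 0.001 0 0 0 0 255" --pt "0 0 0 0 0 0 255" --pt "0 0 0 0 0 0 255"

```text
time_s: 15.9
tool_pos: [0.4685, 0.0986, 0.0294]
orientation: [-3.137, -0.0, -0.047]
contact_force: [-2.1, 9.3, 0.2]
gripper_width: -0.0001
grip_force: 4.1
```

>>> send_rows --pt "0 -0.02 0 0 0 0 255" --pt "0 -0.005 -0.04 0 0 0 255" --pt "0 0 -0.04 0 0 0 255" --pt "0 0 -0.04 0 0 0 255" --pt "0 0 -0.04 0 0 0 255"

```text
time_s: 16.32
tool_pos: [0.47, 0.1194, 0.1911]
orientation: [3.14, -0.001, -0.048]
contact_force: [1.6, -0.2, -0.4]
gripper_width: -0.0
grip_force: 0.0
```

>>> send_rows --pt "0.02 0.018 -0.02 0 0 0 255" --pt "0.02 0.018 0 0 0 0 255" --pt "0.02 0.018 0 0 0 0 255" --pt "0.02 0.018 0 0 0 0 255" --pt "0.02 0.013 0 0 0 0 255"

```text
time_s: 16.73
tool_pos: [0.5672, 0.0264, 0.2094]
orientation: [3.139, -0.001, -0.052]
contact_force: [0.3, 0.2, 0.1]
gripper_width: -0.0
grip_force: 0.0
```

```bash
python3 - <<'E'
from st import *
p=get_image("wrist"); cv2.imwrite("pics/w5.png",p["pixels"])
for n in("wrist","top"):
    p=get_image(n);print([(r["confidence"],w2j(at_z(p,r["location"],.167)).round(4)) for r in tip_of(p,"lever_grip")[:2]])
E
```

```text
16.7333 [0.5672 0.0264 0.2094] [ 0.0899 -0.0469] [0.3 0.2 0.1]
wrist strap_end [(0.63, [-0.0203, 0.0009])]
wrist block_mid [(0.93, [0.0056, -0.0019])]
wrist clamp_pad []
top strap_end [(0.79, [-0.0188, 0.0139])]
top block_mid [(0.48, [-0.0041, -0.005])]
top clamp_pad [(0.57, [-0.0267, 0.0038])]
scene strap_end [(0.83, [-0.0246, 0.0125])]
scene block_mid []
scene clamp_pad []
[(0.58, array([ 0.0871, -0.0478]))]
[(0.56, array([ 0.0806, -0.01  ]))]
```

View pics/w5.png

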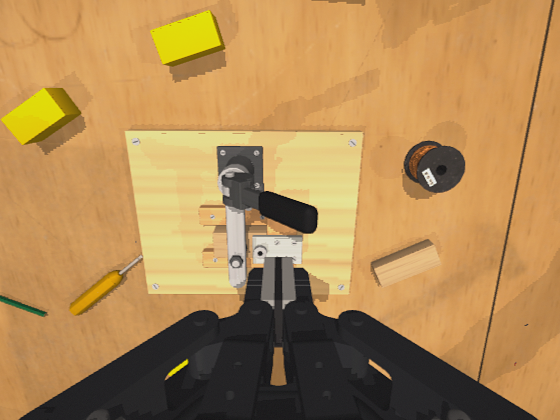

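>>> send_rows --pt "-0.002 0 0.02 0 0 0 255" --pt "0 0 0.02 0 0 0 255" --pt "0 0 0.015 0 0 0 255" --pt "0 0 0.008 0 0 0 255" --pt "0 0 0.008 0 0 0 255"

```text
time_s: 18.0
tool_pos: [0.5635, 0.0306, 0.1376]
orientation: [3.142, 0.001, -0.048]
contact_force: [0.2, 0.8, -0.1]
gripper_width: 0.0003
grip_force: 0.0
```

>>> send_rows --pt "0 0 0.007 0 0 0 255" --pt "0 0 0.007 0 0 0 255" --pt "0 0 0.007 0 0 0 255" --pt "0 0 0.007 0 0 0 255"

```text
time_s: 18.33
tool_pos: [0.5649, 0.0309, 0.111]
orientation: [-3.142, -0.003, -0.048]
contact_force: [0.6, 0.2, 4.8]
gripper_width: 0.0004
grip_force: 1.9
```

>>> send_rows --pt "0 0.001 0.007 0 0 0 255" --pt "0 0.001 0.007 0 0 0 255" --pt "0 0.001 0.007 0 0 0 255" --pt "0 0 0.006 0 0 0 255" --pt "0 0 0 0 0 0 255"

```text
time_s: 18.75
tool_pos: [0.5636, 0.0266, 0.0824]
orientation: [3.141, 0.0, -0.049]
contact_force: [0.6, 0.4, 1.4]
gripper_width: 0.0002
grip_force: 0.0
```

>>> send_rows --pt "0 0 0.005 0 0 0 255" --pt "0 0 0.004 0 0 0 255" --pt "0 0 0.003 0 0 0 255" --pt "0 0 0 0 0 0 255"

```text
time_s: 19.08
tool_pos: [0.5637, 0.0265, 0.071]
orientation: [3.14, -0.0, -0.049]
contact_force: [-0.6, -0.1, 0.7]
gripper_width: 0.0002
grip_force: 0.3
```

```bash
python3 - <<'E'
from st import *
b=get_image("scene"); u,v=proj(b,X+[0,0,.03]).astype(int); print(u,v)
a=get_image("wrist")
cv2.imwrite("pics/s6.png",np.hstack([cv2.resize(b["pixels"][v-50:v+70,u-60:u+60],(400,400),interpolation=2),cv2.resize(a["pixels"][100:310,180:390],(400,400))]))
E
```

```text
19.0833 [0.5637 0.0265 0.071 ] [ 0.0864 -0.047 ] [-0.6 -0.1  0.7]
wrist strap_end []
wrist block_mid [(0.61, [0.0032, 0.0001])]
wrist clamp_pad [(0.47, [0.0203, -0.0031])]
top strap_end [(0.75, [-0.0118, 0.0045])]
top block_mid [(0.65, [-0.0027, -0.0019])]
top clamp_pad []
scene strap_end [(0.66, [-0.0291, -0.0026])]
scene block_mid [(0.66, [0.0067, 0.0103]), (0.63, [0.0056, 0.0597]), (0.44, [-0.0011, 0.0111])]
scene clamp_pad [(0.44, [0.0, 0.0044])]
251 215
```

View pics/s6.png

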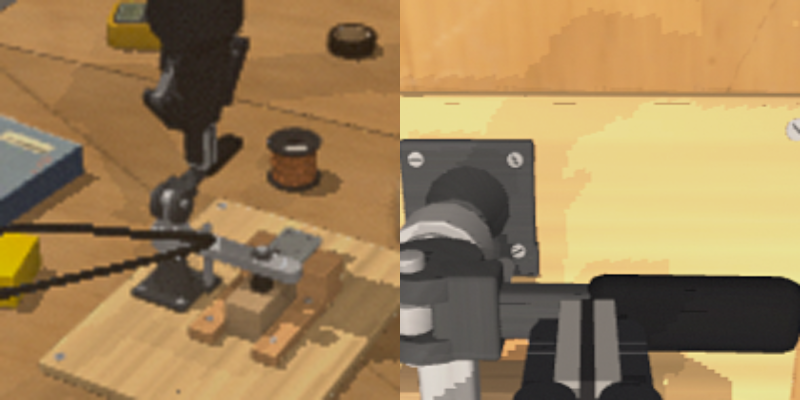

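>>> send_rows --pt "0 0 0.005 0 0 0 255" --pt "0 0 0.005 0 0 0 255" --pt "0 0 0.004 0 0 0 255" --pt "0 0 0 0 0 0 255"

```text
time_s: 20.12
tool_pos: [0.5642, 0.0271, 0.0623]
orientation: [3.138, -0.0, -0.049]
contact_force: [-12.1, -2.6, 33.7]
gripper_width: -0.0001
grip_force: 16.9
```

>>> send_rows --pt "0 0 0.004 0 0 0 255" --pt "0 0 0.004 0 0 0 255" --pt "0 0 0.003 0 0 0 255" --pt "0 0 0 0 0 0 255"

```text
time_s: 20.45
tool_pos: [0.5646, 0.0268, 0.061]
orientation: [3.131, -0.0, -0.049]
contact_force: [-38.9, -6.2, 96.3]
gripper_width: 0.0003
grip_force: 48.8
```

>>> send_rows --pt "0 0 -0.01 0 0 0 255" --pt "0 0 -0.01 0 0 0 255" --pt "0 0 -0.03 0 0 0 255" --pt "0 0 -0.04 0 0 0 255" --pt "0 0 -0.04 0 0 0 255"

```text
time_s: 20.87
tool_pos: [0.5623, 0.0276, 0.1764]
orientation: [-3.141, 0.003, -0.048]
contact_force: [0.8, 0.2, -0.3]
gripper_width: 0.0001
grip_force: 0.0
```

>>> send_rows --pt "-0.02 0.035 -0.02 0 0 0 255" --pt "-0.02 0.035 0 0 0 0 255" --pt "-0.02 0.035 0 0 0 0 255" --pt "0 0.035 0 0 0 0 255" --pt "0 0 0 0 0 0 255"

```text
time_s: 21.28
tool_pos: [0.4962, -0.1162, 0.1942]
orientation: [3.137, 0.001, -0.061]
contact_force: [-0.1, -1.0, -0.4]
gripper_width: 0.0004
grip_force: 0.0
```

```bash
python3 - <<'E'
from st import *
b=get_image("scene"); a=get_image("top")
cv2.imwrite("pics/s7.png",np.hstack([cv2.resize(b["pixels"][175:295,190:310],(400,400),interpolation=2),cv2.resize(a["pixels"][150:270,200:320],(400,400),interpolation=2)]))
E
```

```text
21.2833 [ 0.4962 -0.1162  0.1942] [ 0.0263 -0.1929] [-0.1 -1.  -0.4]
wrist strap_end [(0.79, [-0.0155, -0.0032])]
wrist block_mid [(0.7, [0.0016, 0.0009])]
wrist clamp_pad [(0.68, [0.0005, -0.0024])]
top strap_end [(0.65, [-0.0127, 0.004])]
top block_mid [(0.49, [0.0019, 0.0039])]
top clamp_pad []
scene strap_end [(0.63, [-0.031, 0.013])]
scene block_mid [(0.74, [0.0201, -0.0022])]
scene clamp_pad [(0.43, [0.01, 0.0088])]
```

View pics/s7.png

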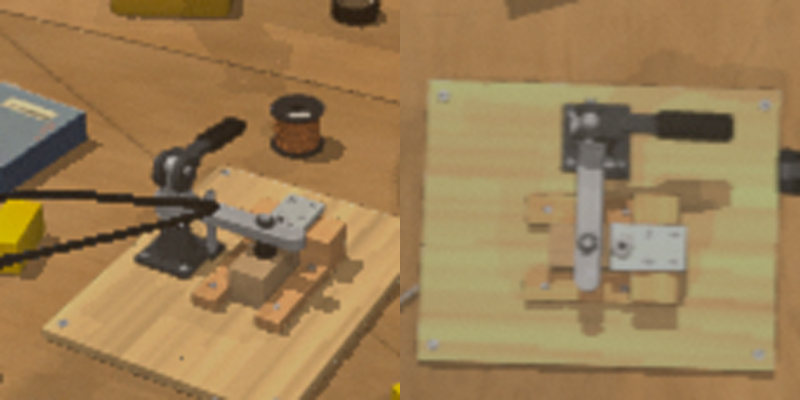

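```bash
python3 - <<'E'
from h import *
b=get_image("scene"); w=get_image("wrist")
for e in(15,5,0,-8):
    c,s=np.cos(np.radians(e)),np.sin(np.radians(e))
    q=[proj(p,[*j2w(.087,-r*c+h*s),.1005+r*s+h*c]).round(1).tolist() for p in(b,w) for r,h in((104,0),(85,6.5)) for r,h in((r/1e3,h/1e3),)]
    print(e,q)
print("seen tip",190+242/3.333,175+125/3.333,[tip_of(p,"lever_grip")[:2] for p in(b,w)])
for n,p in(("t",get_image("top")),):
  for k in("spool","spare_offcut","screwdriver"): print(k,[(r["confidence"],at_z(p,r["location"],0).round(3)) for r in tip_of(p,k)[:2]])
E
```

```text
15 [[261.4, 199.0], [257.7, 201.7], [165.9, 127.5], [137.9, 127.6]]
5 [[262.1, 204.1], [258.5, 205.6], [177.2, 125.1], [150.2, 125.6]]
0 [[262.2, 206.7], [258.7, 207.7], [180.9, 124.0], [154.7, 124.7]]
-8 [[262.1, 211.3], [258.8, 211.4], [184.4, 122.4], [159.8, 123.3]]
seen tip 262.6072607260726 212.5037503750375 [[{'location': [256.8, 211.3], 'confidence': 0.55}], [{'location': [154.4, 119.4], 'confidence': 0.88}]]
spool []
spare_offcut [(0.5, array([ 0.436, -0.125,  0.   ]))]
screwdriver [(0.78, array([0.421, 0.269, 0.   ])), (0.54, array([0.464, 0.092, 0.   ]))]
```

The lever matches -8° (tip seen at row 212.5, predicted 211.3). The strap is at its stop, the block is home and the tool is clear, so I'm handing in.

```bash
python3 -c "
from workcell import job_done; print(job_done())"
```

```text
the job is handed in; nothing more can be done
None
```

I pushed the block home against the end stop, swung the strap across it to its stop pin, pressed the cam lever fully down, moved the arm clear and handed the job in at about 21 s; no verdict came back, the foot's force on the block was not measured, I did not re-measure the spool at the end, and the final lever push peaked at 96 N at the wrist (limit 120 N).

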